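Roll-test three stirring rods and reject the bowed one

ROBOT

A 6-joint arm with a two-finger parallel gripper is mounted at the origin on a cart in front of the work surface, level with it; the furniture and walls round the work are solid. World frame = base frame: x ahead of the robot, y to its left, z up, the work surface at z = 0. Lengths are in m, angles in rad, forces in N, time in s.
With the tool pointing down it reaches from about 0.275 to 0.875 m from the base axis. Payload 12.5 kg.
Tool frame: the origin (TCP) lies midway between the tips of the shut fingers; the grasp point (between the pads) lies 19 mm behind it; z points along the fingers, y is the line along which they close (so a half turn about z gives the same grasp; the last joint's range is limited). The gripper opens to 85 mm and grips with 20 to 120 N. Pads are 22 mm wide; open, the fingers measure 114 mm over their backs; the gripper's body (76 mm by 85 mm) begins 54 mm behind the grasp point. The pads swing forward as they close: fully open they stand 13 mm farther back than shut.
Start: joints at [-1.357, 0.351, 1.652, -0, 1.139, -0.085], TCP at [0.162, -0.526, 0.203] pointing down, gripper open.
Joint ranges: [-2.75, 2.75], [-0.79, 2.1], [0.01, 2.65], [-1.57, 4.71], [0.07, 3.14], [-2.87, 2.87]. Speed limits (rad/s): [2.22, 2.22, 2.79, 3.14, 3.14, 3.14].

INTERFACE

Orientations are given as a rotation vector (axis times angle).
In Python, from station import get_state, optics, env gives the robot as it stands. The module is installed in compiled form; this text tells all that it offers.
- The arm moves only by the tool jog_arm, never from a script. Its argument "deltas" is a list of rows, each a list of 3 entries, a list of its own where there are three numbers: the turn, a rotation vector about the world's x, y, z in units of 8 degrees (1.0 is 8 degrees), then the shift along the world's x, y, z in units of 40 mm (1.0 is 40 mm), then the opening, from 0 (shut) to 1 (fully open). A call has 1 to 12 rows; each row is the pose to reach, as a shift and turn from the pose commanded when the call began; what a row does not reach only later rows make up. A row lasts 1/8 s, in which the tool goes at most 62.5 mm and 10.7 degrees, less where a joint would pass 70% of its speed; a pose out of reach is approached as far as the arm can. A call with a gripper value outside its range is refused whole. The fingers move at their own pace and stop on an object; "newtons" is the grip in N (left out, the last holds). Time passes only in rows, so rows that repeat a pose let the fingers close. It gives the time, the measured TCP pose, the force, the opening and the grip force at its end, in the units of the state.
- get_state(): the state, without advancing time (a new reading comes with each control period).
- optics.capture(name): name is "scene" or "top"; returns the picture (400x640x3 uint8, red, green, blue); there is no depth.
- optics.get_calibration(name): a dict with "K" (3x3 intrinsics, pixels), "R" (3x3) and "t" (3): a world point X has camera coordinates R X + t. Camera axes: x right, y down, z forward; pixel columns grow to the right and rows downward; lengths in m; the calibration is good to about 2 mm. A picture is of the moment at which its call begins. get_calibration takes no time and is no camera call.
- env.finish_job(): hands the job in; it is judged then, once.
The state is a dict: "clock": time; "joint_positions": joint angles; "qvel": joint speeds; "joint_efforts": joint torques, N m; "ee_pos": TCP position; "ee_rot": TCP orientation; "wrist_force": force on the tool from outside, world axes, zero at the start; "wrist_torque": the same for the moment, N m; "opening": finger opening in m; "gripper_force": force on a finger pad.
Only numpy, scipy, OpenCV 4.12 (cv2) and the standard library are available. Lean on these libraries where they do the work, as an engineer would, in place of code of your own. Each camera call takes 0.05 s, during which the arm holds its last target. There are 200 camera calls.

TASK

One of the three steel stirring rods on the sprung test plate is slightly bowed. With the hand pad, pressing lightly (a few newtons, never more than 10 N), roll each of the three one way along the plate by at least 25 mm, leaving each where it ends, and feel which one rocks. Put the pad down flat on the bench, then lay the rocking rod in the reject tray and leave the two straight ones on the plate.

Things in the scene. Friction and masses are not known exactly. Their poses are not given: they have to be found in the camera images.
- stand: fixed roll-test stand, 152 mm (x) by 330 mm (y); rods are rolled along its y; origin under its centre on the bench. Its smooth dark steel plate, 134 x 302 mm, has its top 24 mm above the bench and is sprung: it stays up below 1 N, then sinks 1 mm for each 3 N, 6 mm at most. Bars at both y ends, 12 mm thick, stand 6 mm above the plate as stops; the x sides are open.
- rod_1: one of three stainless stirring rods with round ends, 110 mm long, 14 mm thick, 0.13 kg, lying 75 to 105 mm apart on the plate, roughly along the stand's x. Origin at mid-length on the line through the ends' centres, 7 mm above the plate; x along the rod. Any one of the three may be the bowed one; the others are straight.
- rod_2: as rod_1. Whichever it is, the bowed rod's middle is 2 mm off the line of its ends; it starts with the bow level. Rolled under the pad at constant height, it makes the force rise and fall by 3 to 5 N twice a turn; under a straight rod the force stays even within about 1.5 N.
- rod_3: as rod_1. Whichever it is, the bowed rod's middle is 2 mm off the line of its ends; it starts with the bow level. Rolled under the pad at constant height, it makes the force rise and fall by 3 to 5 N twice a turn; under a straight rod the force stays even within about 1.5 N.
- rod_1_mark (a point): the rod's inspection point for the judge, at its origin to within 0.2 mm, far below the reading noise; not visible, not needed for the work
- rod_2_mark (a point): the rod's inspection point for the judge, at its origin to within 0.2 mm, far below the reading noise; not visible, not needed for the work
- rod_3_mark (a point): the rod's inspection point for the judge, at its origin to within 0.2 mm, far below the reading noise; not visible, not needed for the work
- pad: loose hand pad, about 0.22 kg, on the bench left of the stand: flat aluminium sole 104 mm (x) by 56 mm (y), 10 mm thick; upright black grip block in its middle, 44 mm along x, 24 mm along y, 10 to 52 mm above the underside. Origin mid-underside, z up. Grip the block across its y. Laid across a rod (pad x along the rod) and moved along y it rolls it; the rod goes half as far.
- tray: fixed open steel reject tray right of the stand, 160 mm (its x) by 110 mm (its y), 28 mm high, walls and floor 4 mm thick; origin under its centre on the bench.
- marker: bystander: marker pen, 146 mm long along its y, 14 mm thick, lying in front of the stand; leave it alone.
- tweezers: bystander: tweezers, 126 mm long along their y, 8 mm high, lying in front of the stand, near the bench edge; leave them alone.
- stopper: bystander: black rubber stopper, 28 mm wide, 31 mm high, behind the tray; leave it alone.
- petri_dish: bystander: clear petri dish, 64 mm wide, 12 mm high, behind the stand; leave it alone.
- timer: bystander: white bench timer, 62 x 62 x 19 mm, behind the stand; leave it alone.
Things that resemble listed ones, but are neither listed nor needed, are in the scene too. What is shaped like the pad but blue or yellow is not meant.

How it is judged:
On the way, in this order (a step that is already met when the one before it is completed fails the run):
1. a first rod has been rolled at least 22 mm along the plate and is pinched between pad and plate (1.5 N or more) (((distance of rod_1 from where it was at the start of the episode above 0.022 m and contact force between pad and rod_1 above 1.5 N and contact force between rod_1 and stand above 1.5 N) or (distance of rod_2 from where it was at the start of the episode above 0.022 m and contact force between pad and rod_2 above 1.5 N and contact force between rod_2 and stand above 1.5 N) or (distance of rod_3 from where it was at the start of the episode above 0.022 m and contact force between pad and rod_3 above 1.5 N and contact force between rod_3 and stand above 1.5 N))), for 0.1 s.
2. a second rod has been rolled so too, the first lying where it was rolled to (((distance of each of rod_1, rod_2 from where it was at the start of the episode above 0.022 m and contact force between pad and rod_1 above 1.5 N and contact force between rod_1 and stand above 1.5 N) or (distance of each of rod_1, rod_2 from where it was at the start of the episode above 0.022 m and contact force between pad and rod_2 above 1.5 N and contact force between rod_2 and stand above 1.5 N) or (distance of each of rod_1, rod_3 from where it was at the start of the episode above 0.022 m and contact force between pad and rod_1 above 1.5 N and contact force between rod_1 and stand above 1.5 N) or (distance of each of rod_1, rod_3 from where it was at the start of the episode above 0.022 m and contact force between pad and rod_3 above 1.5 N and contact force between rod_3 and stand above 1.5 N) or (distance of each of rod_2, rod_3 from where it was at the start of the episode above 0.022 m and contact force between pad and rod_2 above 1.5 N and contact force between rod_2 and stand above 1.5 N) or (distance of each of rod_2, rod_3 from where it was at the start of the episode above 0.022 m and contact force between pad and rod_3 above 1.5 N and contact force between rod_3 and stand above 1.5 N))), for 0.1 s.
3. the third rod has been rolled so too, the others lying where they were rolled to (((distance of each of rod_1, rod_2, rod_3 from where it was at the start of the episode above 0.022 m and contact force between pad and rod_1 above 1.5 N and contact force between rod_1 and stand above 1.5 N) or (distance of each of rod_1, rod_2, rod_3 from where it was at the start of the episode above 0.022 m and contact force between pad and rod_2 above 1.5 N and contact force between rod_2 and stand above 1.5 N) or (distance of each of rod_1, rod_2, rod_3 from where it was at the start of the episode above 0.022 m and contact force between pad and rod_3 above 1.5 N and contact force between rod_3 and stand above 1.5 N))), for 0.1 s.
At the end, for the whole second after the job is handed in: the bowed rod lies in the tray (its origin within 75 mm along x and 50 mm along y of the tray's centre, below 30 mm), both straight rods lie on the plate, the pad stands flat on the bench (within 4 mm of its surface, tilted less than 0.08 rad), all at rest (under 0.02 m/s) (((distance between rod_1 and rod_1_mark above 6e-05 m and x of rod_1 in the frame of tray between -0.075 and 0.075 m and y of rod_1 in the frame of tray between -0.05 and 0.05 m and z of rod_1 in the frame of tray between 0.004 and 0.03 m and x of rod_2 in the frame of stand between -0.07 and 0.07 m and y of rod_2 in the frame of stand between -0.153 and 0.153 m and z of rod_2 in the frame of stand between 0.026 and 0.036 m and x of rod_3 in the frame of stand between -0.07 and 0.07 m and y of rod_3 in the frame of stand between -0.153 and 0.153 m and z of rod_3 in the frame of stand between 0.026 and 0.036 m) or (distance between rod_2 and rod_2_mark above 6e-05 m and x of rod_2 in the frame of tray between -0.075 and 0.075 m and y of rod_2 in the frame of tray between -0.05 and 0.05 m and z of rod_2 in the frame of tray between 0.004 and 0.03 m and x of rod_1 in the frame of stand between -0.07 and 0.07 m and y of rod_1 in the frame of stand between -0.153 and 0.153 m and z of rod_1 in the frame of stand between 0.026 and 0.036 m and x of rod_3 in the frame of stand between -0.07 and 0.07 m and y of rod_3 in the frame of stand between -0.153 and 0.153 m and z of rod_3 in the frame of stand between 0.026 and 0.036 m) or (distance between rod_3 and rod_3_mark above 6e-05 m and x of rod_3 in the frame of tray between -0.075 and 0.075 m and y of rod_3 in the frame of tray between -0.05 and 0.05 m and z of rod_3 in the frame of tray between 0.004 and 0.03 m and x of rod_1 in the frame of stand between -0.07 and 0.07 m and y of rod_1 in the frame of stand between -0.153 and 0.153 m and z of rod_1 in the frame of stand between 0.026 and 0.036 m and x of rod_2 in the frame of stand between -0.07 and 0.07 m and y of rod_2 in the frame of stand between -0.153 and 0.153 m and z of rod_2 in the frame of stand between 0.026 and 0.036 m)) and height (world z) of pad below 0.004 m and angle between pad's own z axis and vertical below 0.08 rad and linear speed of each of rod_1, rod_2, rod_3, pad below 0.02 m/s); the robot touches nothing.
It fails at once if the pad presses a rod with more than 10 N (contact force between pad and rod_1 above 10 N or contact force between pad and rod_2 above 10 N or contact force between pad and rod_3 above 10 N).
It fails at once if a bystander is moved by more than 25 mm (distance of any of marker, tweezers, stopper, petri_dish, timer from where it was at the start of the episode above 0.025 m).
It also fails if it takes over 72 s, if anything falls off the work surface, if the arm or the gripper's body presses on something with over 40 N, if the wrist force passes 120 N, or if a joint passes its speed limit or range.

## Working session

There is one attempt and no reset: what is moved stays moved. The work goes in short steps, Python scripts to look and compute and a tool call to move; the robot and the scene stay as the last step left them, time stands still between calls to the robot, and variables do not carry over. Pictures are saved under pics/ and viewed, at most 10 in all, crops included, and the job is handed in when it is done.

Besides the shell and the picture viewer there is one more tool, called after "Call:" as name(argument=value, ...), one argument or row to a line, values as JSON. jog_arm: Moves the arm, as the interface text tells. Its arguments: {"type":"object","properties":{"deltas":{"type":"array","items":{"type":"array"}},"newtons":{"type":"number"}},"required":["deltas"]}

```bash
mkdir -p pics
cat > h.py <<'E'
import numpy as np, cv2
from station import get_state, optics, env
def ray(name,u,v,z):
    c=optics.get_calibration(name);K,R,t=map(np.array,(c["K"],c["R"],c["t"]))
    o=-R.T@t; d=R.T@np.linalg.inv(K)@np.array([u,v,1.]); return o+d*(z-o[2])/d[2]
def snap(name,fn,box=None,s=1):
    im=optics.capture(name)[:,:,::-1]
    if box: x0,y0,x1,y1=box; im=im[y0:y1,x0:x1]
    if s!=1: im=cv2.resize(im,None,fx=s,fy=s,interpolation=cv2.INTER_CUBIC)
    cv2.imwrite("pics/"+fn,im)
E
python3 - <<'E'
from h import *
np.set_printoptions(precision=4,suppress=True)
snap("top","top0.png",None,1.25); snap("scene","sc0.png",None,1.25)
for n in("top","scene"):
    c=optics.get_calibration(n);R=np.array(c["R"]);print(n,c["K"][0],-R.T@np.array(c["t"]),R)
s=get_state();print(s)
E
```

```text
top [374.6488   0.     319.2057] [0.3736 0.1757 1.2545] [[ 0.0118 -0.9999 -0.0093]
 [-0.9912 -0.0105 -0.1317]
 [ 0.1316  0.0107 -0.9912]]
scene [379.0733   0.     319.9993] [-0.1104  0.6352  0.9304] [[-0.6018 -0.7985 -0.0129]
 [-0.5955  0.4595 -0.659 ]
 [ 0.5322 -0.3889 -0.752 ]]
{'clock': 0.1, 'joint_positions': array([-1.3566,  0.3512,  1.6523,  0.    ,  1.1391, -0.0846]), 'qvel': array([ 0.0003,  0.0007, -0.0032, -0.0008,  0.0018,  0.0005]), 'joint_efforts': array([  0.0013, -50.6836, -29.1876,  -0.0001,   0.0027,  -0.    ]), 'ee_pos': array([ 0.1619, -0.5253,  0.2025]), 'ee_rot': array([-3.1056, -0.4673,  0.0001]), 'wrist_force': array([-0.5217,  0.0784,  0.7123]), 'wrist_torque': array([-0.0381, -0.0623, -0.0119]), 'gripper_force': 0.0, 'opening': 0.08508829450279307}
```

View pics/top0.png

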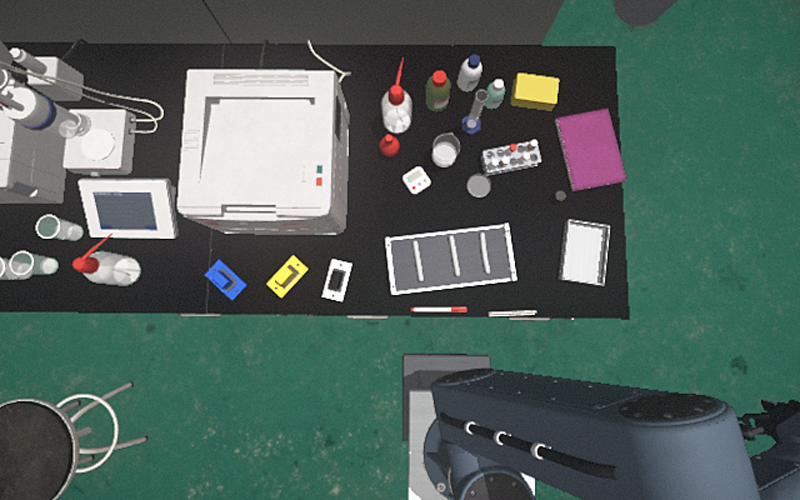

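View pics/sc0.png

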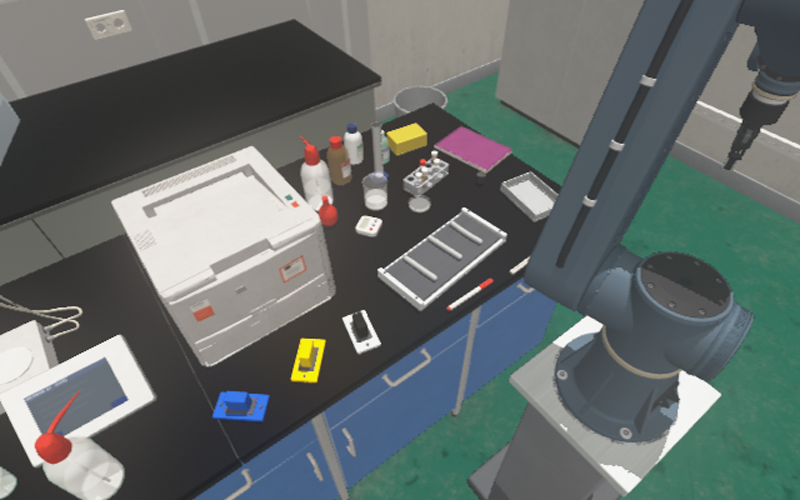

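The top view (in 1.25x pixels) shows three pad-like things: blue at (225,280), yellow at (287,277), and aluminium with a black grip at (337,280). The aluminium one is the pad. The stand is centred near (451,258), with rods near (419,258), (454,254) and (487,250). The tray is at (585,252). Next is a close crop.

Run:
```python
from h import *
snap("top","c1.png",(252,174,418,256),4.8)
snap("top","c2.png",(400,164,500,256),6)
```

```text
(no output)
```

View pics/c1.png

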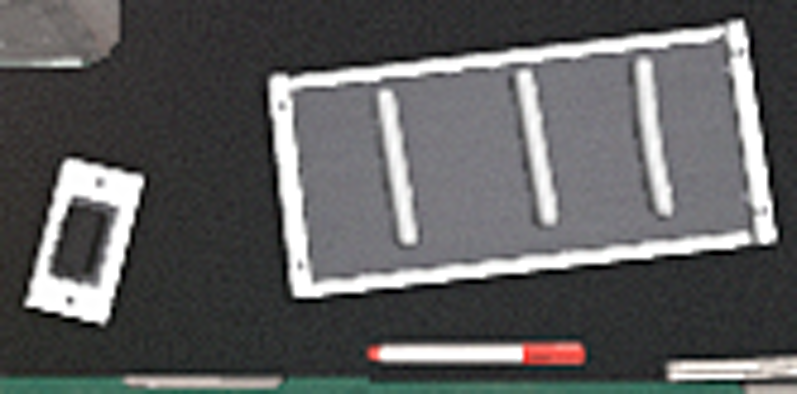

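View pics/c2.png

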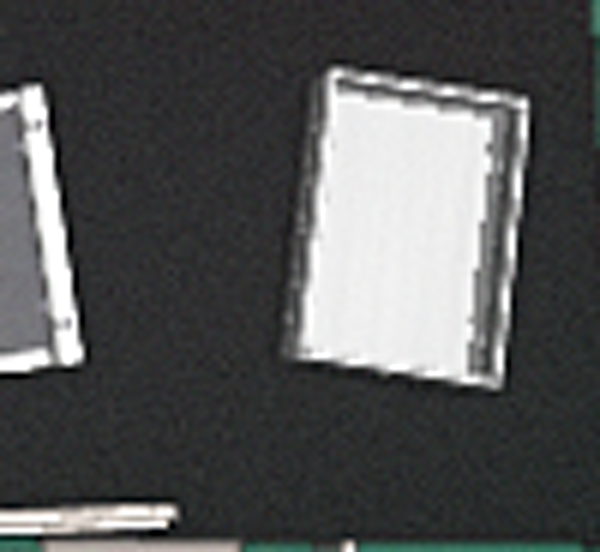

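The crop confirms the aluminium pad with its black grip near (85,240) in the crop. The rods' ends are near (385,88)-(408,246), (523,68)-(547,226) and (643,56)-(665,216). The tray rim corners in the second crop are (328,67), (530,97), (503,388) and (288,358).

Run:
```python
from h import *
np.set_printoptions(precision=4,suppress=True)
def P(l,z,o=(252,174),s=4.8): return np.array([ray("top",o[0]+(u+.5)/s-.5,o[1]+(v+.5)/s-.5,z)[:2] for u,v in l])
for n,p in dict(pad=P([(67,158),(145,177),(106,325),(26,306)],.01),grip=P([(65,197),(118,206),(102,285),(49,276)],.052),
 stand=P([(270,76),(743,20),(776,242),(295,297)],.03),tray=P([(328,67),(530,97),(503,388),(288,358)],.028,(400,164),6)).items():
    d=np.linalg.norm(p-np.roll(p,-1,0),axis=1); a=(p[0]+p[1]-p[2]-p[3])/2; b=(p[0]+p[3]-p[1]-p[2])/2
    print(n,p.mean(0),d,"xdir",np.degrees(np.arctan2(a[1],a[0])),"ydir-90",np.degrees(np.arctan2(b[1],b[0]))-90)
for l in [[(385,88),(408,246)],[(523,68),(547,226)],[(643,56),(665,216)]]:
    p=P(l,.031);d=p[0]-p[1];print("rod",p.mean(0),np.linalg.norm(d),np.degrees(np.arctan2(d[1],d[0])))
for l in [(376,352),(584,352)]: print(P([l],.007))
```

```text
pad [0.4345 0.3528] [0.0561 0.1051 0.0568 0.1056] xdir -13.56213742129092 ydir-90 -12.777393044600558
grip [0.4326 0.3486] [0.0362 0.0535 0.036  0.0536] xdir -9.837016428546413 ydir-90 -8.92953284978428
stand [0.4936 0.0542] [0.3282 0.1537 0.3281 0.1521] xdir 7.2809083176460385 ydir-90 7.284522808060331
tray [ 0.5148 -0.3005] [0.1114 0.1615 0.1165 0.163 ] xdir -8.767185579627808 ydir-90 -7.712380624524528
rod [0.4866 0.1393] 0.10925332817941918 8.62993614796445
rod [0.5014 0.0448] 0.10943633427180487 8.396346202041814
rod [ 0.5098 -0.0364] 0.11061744176450791 7.087552746991884
[[0.3609 0.1517]]
[[0.3626 0.0091]]
```

Call:
jog_arm(
  deltas=[
    [[0, 0, 9], [6.7, 8.1, 0], 1],
    [[0, 0, 9], [6.7, 8.1, 0], 1],
    [[0, 0, 9], [6.7, 8.1, 0], 1],
    [[0, 0, 9], [6.7, 8.1, 0], 1],
    [[0, 0, 9], [6.7, 8.1, 0], 1],
    [[0, 0, 9], [6.7, 8.1, 0], 1],
    [[0, 0, 9], [6.7, 8.1, 0], 1],
    [[0, 0, 18.7], [6.8, 21.95, 0], 1],
    [[0, 0, 18.7], [6.8, 21.95, 0], 1],
    [[0, 0, 18.7], [6.8, 21.95, 0], 1],
    [[0, 0, 18.7], [6.8, 21.95, 0], 1],
    [[0, 0, 18.7], [6.8, 21.95, 0], 1],
  ],
  newtons=60,
)

```text
clock: 1.7
ee_pos: [0.4319, 0.1129, 0.2032]
ee_rot: [0.992, 2.98, 0.0]
wrist_force: [1.1, 0.0, 0.4]
opening: 0.0857
gripper_force: 0.0
```

Call:
jog_arm(
  deltas=[
    [[0, 0, 2.95], [0, 6, 0], 1],
    [[0, 0, 2.95], [0, 6, 0], 1],
    [[0, 0, 2.95], [0, 6, 0], 1],
    [[0, 0, 2.95], [0, 6, 0], 1],
    [[0, 0, 2.95], [0, 6, -1.5], 1],
    [[0, 0, 2.95], [0, 6, -1.5], 1],
    [[0, 0, 2.95], [0, 6, -1.5], 1],
  ],
)

```text
clock: 2.58
ee_pos: [0.4329, 0.3508, 0.1446]
ee_rot: [0.372, 3.119, 0.001]
wrist_force: [1.2, -0.9, 0.2]
opening: 0.0853
gripper_force: 0.0
```

```bash
cat > st.py <<'E'
from h import *
from scipy.spatial.transform import Rotation as Ro
s=get_state();R=Ro.from_rotvec(s["ee_rot"]).as_matrix()
print(s["clock"],s["ee_pos"].round(4),"ylin",np.degrees(np.arctan2(R[1,1],R[0,1])).round(2),"z",R[:,2].round(4),s["wrist_force"].round(2),s["wrist_torque"].round(3),s["opening"],s["gripper_force"])
E
python3 st.py
```

```text
2.575 [0.4329 0.3508 0.1446] ylin 76.4 z [ 9.e-04  6.e-04 -1.e+00] [ 1.15 -0.94  0.25] [ 0.009 -0.002  0.022] 0.08531578758278888 0.0
```

Call:
jog_arm(
  deltas=[
    [[0, 0, 0], [0.04, 0.04, -1.5], 1],
    [[0, 0, 0], [0.04, 0.04, -2.5], 1],
    [[0, 0, 0], [0.04, 0.04, -3.2], 1],
    [[0, 0, 0], [0.04, 0.04, -3.2], 1],
    [[0, 0, 0], [0.04, 0.04, -3.2], 0],
    [[0, 0, 0], [0.04, 0.04, -3.2], 0],
    [[0, 0, 0], [0.04, 0.04, -3.2], 0],
    [[0, 0, 0], [0.04, 0.04, -3.2], 0],
    [[0, 0, 0], [0.04, 0.04, -3.2], 0],
    [[0, 0, 0], [0.04, 0.04, -3.2], 0],
  ],
  newtons=60,
)

```text
clock: 3.82
ee_pos: [0.4343, 0.353, 0.0159]
ee_rot: [0.371, 3.119, 0.002]
wrist_force: [-0.5, 0.4, 7.2]
opening: 0.0222
gripper_force: 59.6
```

```bash
python3 st.py
```

```text
3.825 [0.4343 0.353  0.0159] ylin 76.44 z [ 1.2e-03  9.0e-04 -1.0e+00] [-0.54  0.41  7.2 ] [-0.05   0.162 -0.064] 0.022234688908805915 59.617196917533875
```

Call:
jog_arm(
  deltas=[
    [[0, 0, 0], [0, 0, 1], 0],
    [[0, 0, 0], [0, 0, 2], 0],
    [[0, 0, 2.7], [1.36, -5.74, 2], 0],
    [[0, 0, 2.7], [1.36, -5.74, 2], 0],
    [[0, 0, 2.7], [1.36, -5.74, 2], 0],
    [[0, 0, 2.7], [1.36, -5.74, 2], 0],
    [[0, 0, 2.7], [1.36, -5.74, 2], 0],
    [[0, 0, 2.7], [1.36, -5.74, 2], 0],
    [[0, 0, 2.7], [1.36, -5.74, 2], 0],
  ],
)

```text
clock: 4.95
ee_pos: [0.4878, 0.1239, 0.0949]
ee_rot: [0.222, -3.133, -0.0]
wrist_force: [-0.3, 1.2, -2.3]
opening: 0.0219
gripper_force: 60.2
```

```bash
python3 st.py;  python3 - <<'E'
from h import *
snap("scene","s2.png",(220,120,470,290),3.2)
E
python3 st.py
```

```text
4.95 [0.4878 0.1239 0.0949] ylin 98.12 z [-3.e-04  0.e+00 -1.e+00] [-0.28  1.21 -2.3 ] [-0.062  0.042  0.028] 0.021871007812867344 60.197836831212044
5.0 [0.4879 0.1239 0.0949] ylin 98.13 z [-2.e-04  0.e+00 -1.e+00] [-0.71 -0.74 -2.64] [ 0.005 -0.046  0.01 ] 0.02197826208395661 60.19780624075793
```

View pics/s2.png

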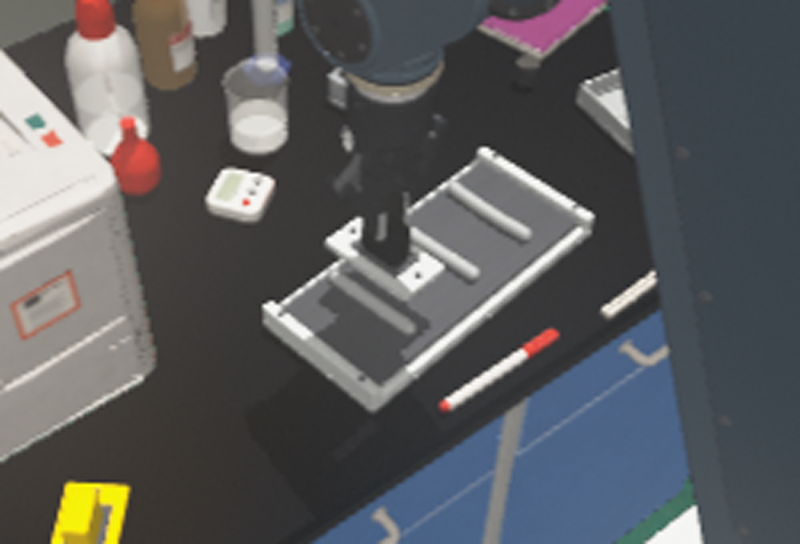

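The pad hangs level over the first rod (at (385,260) in the crop), aligned with it. I'll lower it to the rod.

Call:
jog_arm(
  deltas=[
    [[0, 0, 0], [0, 0, -0.5], 0],
    [[0, 0, 0], [0, 0, -0.9], 0],
    [[0, 0, 0], [0, 0, -0.95], 0],
    [[0, 0, 0], [0, 0, -0.95], 0],
  ],
)

```text
clock: 5.5
ee_pos: [0.4883, 0.1231, 0.0571]
ee_rot: [-0.221, 3.134, -0.0]
wrist_force: [0.3, 0.6, -3.2]
opening: 0.022
gripper_force: 60.2
```

Call:
jog_arm(
  deltas=[
    [[0, 0, 0], [0, 0, -0.025], 0],
    [[0, 0, 0], [0, 0, -0.025], 0],
  ],
)

```text
clock: 5.75
ee_pos: [0.4884, 0.1229, 0.0563]
ee_rot: [-0.22, 3.133, 0.0]
wrist_force: [-0.7, 0.6, -2.1]
opening: 0.0221
gripper_force: 60.2
```

Call:
jog_arm(
  deltas=[
    [[0, 0, 0], [0, 0, -0.02], 0],
    [[0, 0, 0], [0, 0, -0.02], 0],
  ],
)

```text
clock: 6.0
ee_pos: [0.4882, 0.1228, 0.0552]
ee_rot: [-0.22, 3.134, -0.0]
wrist_force: [-0.0, 0.2, -1.7]
opening: 0.0222
gripper_force: 60.2
```

Call:
jog_arm(
  deltas=[
    [[0, 0, 0], [0, 0, -0.02], 0],
    [[0, 0, 0], [0, 0, -0.02], 0],
  ],
)

```text
clock: 6.25
ee_pos: [0.4881, 0.1229, 0.0543]
ee_rot: [0.22, -3.134, 0.0]
wrist_force: [0.5, 0.5, -1.9]
opening: 0.0222
gripper_force: 60.2
```

Call:
jog_arm(
  deltas=[
    [[0, 0, 0], [0, 0, -0.015], 0],
    [[0, 0, 0], [0, 0, -0.015], 0],
  ],
)

```text
clock: 6.5
ee_pos: [0.4882, 0.1229, 0.0538]
ee_rot: [0.22, -3.134, -0.0]
wrist_force: [-1.4, -0.8, -3.1]
opening: 0.0218
gripper_force: 60.2
```

Call:
jog_arm(
  deltas=[
    [[0, 0, 0], [0, 0, -0.015], 0],
    [[0, 0, 0], [0, 0, -0.015], 0],
  ],
)

```text
clock: 6.75
ee_pos: [0.4881, 0.1229, 0.0532]
ee_rot: [0.22, -3.134, 0.0]
wrist_force: [-0.8, 0.1, -2.6]
opening: 0.0222
gripper_force: 60.2
```

Call:
jog_arm(
  deltas=[
    [[0, 0, 0], [0, 0, -0.01], 0],
    [[0, 0, 0], [0, 0, -0.01], 0],
  ],
)

```text
clock: 7.0
ee_pos: [0.4882, 0.1229, 0.0528]
ee_rot: [0.22, -3.134, -0.0]
wrist_force: [0.5, 0.8, -2.8]
opening: 0.022
gripper_force: 60.2
```

Call:
jog_arm(
  deltas=[
    [[0, 0, 0], [0, 0, -0.015], 0],
    [[0, 0, 0], [0, 0, -0.015], 0],
  ],
)

```text
clock: 7.25
ee_pos: [0.4881, 0.1229, 0.0521]
ee_rot: [0.22, -3.134, 0.0]
wrist_force: [-0.1, 0.3, -2.7]
opening: 0.0217
gripper_force: 60.2
```

Call:
jog_arm(
  deltas=[
    [[0, 0, 0], [0, 0, -0.01], 0],
    [[0, 0, 0], [0, 0, -0.01], 0],
  ],
)

```text
clock: 7.5
ee_pos: [0.4882, 0.1229, 0.0518]
ee_rot: [-0.22, 3.134, 0.0]
wrist_force: [-0.2, -0.4, -2.6]
opening: 0.022
gripper_force: 60.3
```

Call:
jog_arm(
  deltas=[
    [[0, 0, 0], [0, 0, -0.015], 0],
    [[0, 0, 0], [0, 0, -0.015], 0],
  ],
)

```text
clock: 7.75
ee_pos: [0.4882, 0.1229, 0.0512]
ee_rot: [-0.22, 3.134, 0.0]
wrist_force: [-1.6, -0.5, 0.3]
opening: 0.0219
gripper_force: 60.5
```

Call:
jog_arm(
  deltas=[
    [[0, 0, 0], [0, 0, -0.01], 0],
    [[0, 0, 0], [0, 0, -0.01], 0],
  ],
)

```text
clock: 8.0
ee_pos: [0.4882, 0.1229, 0.0508]
ee_rot: [-0.22, 3.134, 0.0]
wrist_force: [-0.1, -0.7, 0.4]
opening: 0.0219
gripper_force: 60.6
```

Call:
jog_arm(
  deltas=[
    [[0, 0, 0], [-0.01, 0.068, 0], 0],
    [[0, 0, 0], [-0.019, 0.136, 0], 0],
  ],
)

```text
clock: 8.25
ee_pos: [0.4873, 0.1285, 0.0508]
ee_rot: [0.22, -3.134, 0.0]
wrist_force: [-1.8, -0.4, 1.3]
opening: 0.0221
gripper_force: 60.6
```

Call:
jog_arm(
  deltas=[
    [[0, 0, 0], [-0.01, 0.068, 0], 0],
    [[0, 0, 0], [-0.019, 0.136, 0], 0],
  ],
)

```text
clock: 8.5
ee_pos: [0.4864, 0.134, 0.0507]
ee_rot: [0.22, -3.133, 0.0]
wrist_force: [-2.2, -0.7, 1.5]
opening: 0.022
gripper_force: 60.6
```

Call:
jog_arm(
  deltas=[
    [[0, 0, 0], [-0.01, 0.068, 0], 0],
    [[0, 0, 0], [-0.019, 0.136, 0], 0],
  ],
)

```text
clock: 8.75
ee_pos: [0.4857, 0.1394, 0.0507]
ee_rot: [0.22, -3.133, 0.0]
wrist_force: [-2.2, -0.1, 2.4]
opening: 0.022
gripper_force: 60.7
```

Call:
jog_arm(
  deltas=[
    [[0, 0, 0], [-0.01, 0.068, 0], 0],
    [[0, 0, 0], [-0.019, 0.136, 0], 0],
  ],
)

```text
clock: 9.0
ee_pos: [0.485, 0.1448, 0.0508]
ee_rot: [0.22, -3.134, 0.0]
wrist_force: [-2.7, -0.8, 2.3]
opening: 0.0219
gripper_force: 60.7
```

Call:
jog_arm(
  deltas=[
    [[0, 0, 0], [-0.01, 0.068, 0], 0],
    [[0, 0, 0], [-0.019, 0.136, 0], 0],
  ],
)

```text
clock: 9.25
ee_pos: [0.4843, 0.1503, 0.0508]
ee_rot: [0.22, -3.134, 0.0]
wrist_force: [-2.6, -1.3, 2.3]
opening: 0.0215
gripper_force: 60.7
```

Call:
jog_arm(
  deltas=[
    [[0, 0, 0], [-0.01, 0.068, 0], 0],
    [[0, 0, 0], [-0.019, 0.136, 0], 0],
  ],
)

```text
clock: 9.5
ee_pos: [0.4836, 0.1557, 0.0508]
ee_rot: [-0.22, 3.134, -0.0]
wrist_force: [-3.3, -1.1, 1.3]
opening: 0.0218
gripper_force: 60.8
```

Call:
jog_arm(
  deltas=[
    [[0, 0, 0], [-0.01, 0.068, 0], 0],
    [[0, 0, 0], [-0.019, 0.136, 0], 0],
  ],
)

```text
clock: 9.75
ee_pos: [0.4828, 0.1611, 0.0508]
ee_rot: [0.22, -3.134, -0.0]
wrist_force: [-2.4, -0.6, 3.2]
opening: 0.0217
gripper_force: 60.8
```

Call:
jog_arm(
  deltas=[
    [[0, 0, 0], [-0.01, 0.068, 0], 0],
    [[0, 0, 0], [-0.019, 0.136, 0], 0],
  ],
)

```text
clock: 10.0
ee_pos: [0.4821, 0.1666, 0.0508]
ee_rot: [0.22, -3.134, 0.0]
wrist_force: [-3.1, -0.9, 3.0]
opening: 0.0219
gripper_force: 60.8
```

Call:
jog_arm(
  deltas=[
    [[0, 0, 0], [-0.01, 0.068, 0], 0],
    [[0, 0, 0], [-0.019, 0.136, 0], 0],
  ],
)

```text
clock: 10.25
ee_pos: [0.4813, 0.172, 0.0508]
ee_rot: [-0.22, 3.134, 0.0]
wrist_force: [-3.1, -1.3, 2.4]
opening: 0.0222
gripper_force: 60.8
```

Call:
jog_arm(
  deltas=[
    [[0, 0, 0], [-0.01, 0.068, 0], 0],
    [[0, 0, 0], [-0.019, 0.136, 0], 0],
  ],
)

```text
clock: 10.5
ee_pos: [0.4806, 0.1775, 0.0508]
ee_rot: [-0.22, 3.134, -0.0]
wrist_force: [-4.0, -1.4, 3.4]
opening: 0.0222
gripper_force: 60.9
```

Call:
jog_arm(
  deltas=[
    [[0, 0, 0], [-0.01, 0.068, 0], 0],
    [[0, 0, 0], [-0.019, 0.136, 0], 0],
  ],
)

```text
clock: 10.75
ee_pos: [0.4798, 0.1829, 0.0508]
ee_rot: [0.22, -3.134, 0.0]
wrist_force: [-3.1, -1.2, 2.2]
opening: 0.0218
gripper_force: 60.9
```

Call:
jog_arm(
  deltas=[
    [[0, 0, 0], [-0.01, 0.068, 0], 0],
    [[0, 0, 0], [-0.019, 0.136, 0], 0],
    [[0, 0, 0], [-0.019, 0.136, 0], 0],
  ],
)

```text
clock: 11.12
ee_pos: [0.4791, 0.1884, 0.0508]
ee_rot: [-0.22, 3.134, 0.0]
wrist_force: [-4.3, -0.4, 4.2]
opening: 0.0221
gripper_force: 60.9
```

No rise and fall beyond noise on the first rod, so it looks straight. It rolled about 33 mm. Next is the second rod.

Call:
jog_arm(
  deltas=[
    [[0, 0, 0], [0, 0, 0.5], 0],
    [[0, 0, 0], [0, 0, 0.75], 0],
    [[0, 0, 0], [0.61, -3.99, 0.75], 0],
    [[0, 0, 0], [0.61, -3.99, 0.75], 0],
    [[0, 0, 0], [0.61, -3.99, 0.75], 0],
    [[0, 0, 0], [0.61, -3.99, 0.75], 0],
    [[0, 0, 0], [0.61, -3.99, 0.3], 0],
    [[0, 0, 0], [0.61, -3.99, 0.06], 0],
    [[0, 0, 0], [0.61, -3.99, 0.06], 0],
  ],
)

```text
clock: 12.25
ee_pos: [0.5031, 0.0291, 0.0527]
ee_rot: [0.221, -3.133, -0.0]
wrist_force: [-0.8, 0.6, -2.0]
opening: 0.0219
gripper_force: 60.4
```

Call:
jog_arm(
  deltas=[
    [[0, 0, 0], [0, 0, -0.025], 0],
    [[0, 0, 0], [0, 0, -0.025], 0],
  ],
)

```text
clock: 12.5
ee_pos: [0.5037, 0.0287, 0.0525]
ee_rot: [-0.22, 3.133, -0.0]
wrist_force: [-0.4, 0.2, -2.2]
opening: 0.022
gripper_force: 60.4
```

Call:
jog_arm(
  deltas=[
    [[0, 0, 0], [0, 0, -0.015], 0],
    [[0, 0, 0], [0, 0, -0.015], 0],
  ],
)

```text
clock: 12.75
ee_pos: [0.5037, 0.0286, 0.0518]
ee_rot: [-0.22, 3.133, -0.0]
wrist_force: [0.4, -0.3, -2.5]
opening: 0.022
gripper_force: 60.5
```

Call:
jog_arm(
  deltas=[
    [[0, 0, 0], [0, 0, -0.015], 0],
    [[0, 0, 0], [0, 0, -0.015], 0],
  ],
)

```text
clock: 13.0
ee_pos: [0.5036, 0.0285, 0.0511]
ee_rot: [-0.22, 3.133, -0.0]
wrist_force: [0.2, 0.4, -0.1]
opening: 0.0221
gripper_force: 60.7
```

Call:
jog_arm(
  deltas=[
    [[0, 0, 0], [0, 0, -0.012], 0],
    [[0, 0, 0], [0, 0, -0.012], 0],
  ],
)

```text
clock: 13.25
ee_pos: [0.5036, 0.0285, 0.0506]
ee_rot: [-0.22, 3.133, -0.0]
wrist_force: [0.3, 0.7, 1.3]
opening: 0.022
gripper_force: 60.9
```

Call:
jog_arm(
  deltas=[
    [[0, 0, 0], [-0.01, 0.068, 0.01], 0],
    [[0, 0, 0], [-0.019, 0.136, 0.01], 0],
  ],
)

```text
clock: 13.5
ee_pos: [0.5027, 0.0342, 0.051]
ee_rot: [-0.22, 3.134, -0.0]
wrist_force: [0.4, 0.0, 1.1]
opening: 0.0221
gripper_force: 60.8
```

Call:
jog_arm(
  deltas=[
    [[0, 0, 0], [-0.01, 0.068, 0], 0],
    [[0, 0, 0], [-0.019, 0.136, 0], 0],
  ],
)

```text
clock: 13.75
ee_pos: [0.5018, 0.0397, 0.0509]
ee_rot: [0.22, -3.134, 0.0]
wrist_force: [-1.1, -0.4, 1.6]
opening: 0.0222
gripper_force: 60.9
```

Call:
jog_arm(
  deltas=[
    [[0, 0, 0], [-0.01, 0.068, 0], 0],
    [[0, 0, 0], [-0.019, 0.136, 0], 0],
  ],
)

```text
clock: 14.0
ee_pos: [0.5009, 0.0451, 0.0508]
ee_rot: [0.22, -3.133, 0.0]
wrist_force: [-0.9, -0.5, 1.0]
opening: 0.022
gripper_force: 60.9
```

Call:
jog_arm(
  deltas=[
    [[0, 0, 0], [-0.01, 0.068, 0], 0],
    [[0, 0, 0], [-0.019, 0.136, 0], 0],
  ],
)

```text
clock: 14.25
ee_pos: [0.5001, 0.0505, 0.0508]
ee_rot: [0.22, -3.133, -0.0]
wrist_force: [-1.9, -1.5, 2.1]
opening: 0.0221
gripper_force: 61.0
```

Call:
jog_arm(
  deltas=[
    [[0, 0, 0], [-0.01, 0.068, 0], 0],
    [[0, 0, 0], [-0.019, 0.136, 0], 0],
  ],
)

```text
clock: 14.5
ee_pos: [0.4995, 0.0559, 0.0509]
ee_rot: [0.22, -3.133, 0.0]
wrist_force: [-3.3, -1.7, 1.6]
opening: 0.0222
gripper_force: 61.0
```

Call:
jog_arm(
  deltas=[
    [[0, 0, 0], [-0.01, 0.068, 0], 0],
    [[0, 0, 0], [-0.019, 0.136, 0], 0],
  ],
)

```text
clock: 14.75
ee_pos: [0.4988, 0.0614, 0.0509]
ee_rot: [0.22, -3.134, 0.0]
wrist_force: [-2.9, -0.1, 2.4]
opening: 0.0219
gripper_force: 61.0
```

Call:
jog_arm(
  deltas=[
    [[0, 0, 0], [-0.01, 0.068, 0], 0],
    [[0, 0, 0], [-0.019, 0.136, 0], 0],
  ],
)

```text
clock: 15.0
ee_pos: [0.4981, 0.0668, 0.0509]
ee_rot: [0.22, -3.134, 0.0]
wrist_force: [-2.4, -1.2, 2.1]
opening: 0.0219
gripper_force: 61.0
```

Call:
jog_arm(
  deltas=[
    [[0, 0, 0], [-0.01, 0.068, 0], 0],
    [[0, 0, 0], [-0.019, 0.136, 0], 0],
  ],
)

```text
clock: 15.25
ee_pos: [0.4973, 0.0723, 0.0509]
ee_rot: [-0.22, 3.134, 0.0]
wrist_force: [-2.6, -1.1, 1.8]
opening: 0.0215
gripper_force: 61.0
```

Call:
jog_arm(
  deltas=[
    [[0, 0, 0], [-0.01, 0.068, 0], 0],
    [[0, 0, 0], [-0.019, 0.136, 0], 0],
  ],
)

```text
clock: 15.5
ee_pos: [0.4965, 0.0777, 0.0509]
ee_rot: [0.22, -3.134, 0.0]
wrist_force: [-2.9, -1.3, 3.2]
opening: 0.0225
gripper_force: 61.0
```

Call:
jog_arm(
  deltas=[
    [[0, 0, 0], [-0.01, 0.068, 0], 0],
    [[0, 0, 0], [-0.019, 0.136, 0], 0],
  ],
)

```text
clock: 15.75
ee_pos: [0.4958, 0.0831, 0.0509]
ee_rot: [0.22, -3.134, 0.0]
wrist_force: [-2.6, -0.9, 2.7]
opening: 0.0221
gripper_force: 61.1
```

Call:
jog_arm(
  deltas=[
    [[0, 0, 0], [-0.01, 0.068, 0], 0],
    [[0, 0, 0], [-0.019, 0.136, 0], 0],
  ],
)

```text
clock: 16.0
ee_pos: [0.4951, 0.0886, 0.0509]
ee_rot: [0.22, -3.134, 0.0]
wrist_force: [-3.3, -0.5, 3.2]
opening: 0.0219
gripper_force: 61.1
```

Call:
jog_arm(
  deltas=[
    [[0, 0, 0], [-0.01, 0.068, 0], 0],
    [[0, 0, 0], [-0.019, 0.136, 0], 0],
    [[0, 0, 0], [-0.019, 0.136, 0], 0],
  ],
)

```text
clock: 16.38
ee_pos: [0.4943, 0.0941, 0.0509]
ee_rot: [0.22, -3.134, -0.0]
wrist_force: [-3.3, 0.2, 2.7]
opening: 0.022
gripper_force: 61.1
```

The second rod is even too. Now the third, starting lightly.

Call:
jog_arm(
  deltas=[
    [[0, 0, 0], [0, 0, 0.5], 0],
    [[0, 0, 0], [0, 0, 0.75], 0],
    [[0, 0, -0.1], [0.44, -3.66, 0.75], 0],
    [[0, 0, -0.1], [0.44, -3.66, 0.75], 0],
    [[0, 0, -0.1], [0.44, -3.66, 0.75], 0],
    [[0, 0, -0.1], [0.44, -3.66, 0.75], 0],
    [[0, 0, -0.1], [0.44, -3.66, 0.3], 0],
    [[0, 0, -0.1], [0.44, -3.66, 0.06], 0],
    [[0, 0, -0.1], [0.44, -3.66, 0.06], 0],
  ],
)

```text
clock: 17.5
ee_pos: [0.5116, -0.0518, 0.0528]
ee_rot: [0.199, -3.134, -0.001]
wrist_force: [-0.6, -0.6, -2.3]
opening: 0.0221
gripper_force: 60.6
```

Call:
jog_arm(
  deltas=[
    [[0, 0, 0], [0, 0, -0.03], 0],
    [[0, 0, 0], [0, 0, -0.03], 0],
  ],
)

```text
clock: 17.75
ee_pos: [0.5122, -0.0525, 0.0525]
ee_rot: [-0.198, 3.135, -0.0]
wrist_force: [0.1, 0.3, -2.8]
opening: 0.0219
gripper_force: 60.6
```

Call:
jog_arm(
  deltas=[
    [[0, 0, 0], [0, 0, -0.01], 0],
    [[0, 0, 0], [0, 0, -0.01], 0],
  ],
)

```text
clock: 18.0
ee_pos: [0.5121, -0.0526, 0.0519]
ee_rot: [-0.198, 3.135, -0.0]
wrist_force: [1.3, -0.1, -2.1]
opening: 0.0225
gripper_force: 60.6
```

Call:
jog_arm(
  deltas=[
    [[0, 0, 0], [0, 0, -0.015], 0],
    [[0, 0, 0], [0, 0, -0.015], 0],
  ],
)

```text
clock: 18.25
ee_pos: [0.5121, -0.0526, 0.0513]
ee_rot: [-0.198, 3.135, -0.0]
wrist_force: [0.4, -0.8, 0.1]
opening: 0.0215
gripper_force: 60.8
```

Call:
jog_arm(
  deltas=[
    [[0, 0, 0], [0, 0, -0.008], 0],
    [[0, 0, 0], [0, 0, -0.008], 0],
  ],
)

```text
clock: 18.5
ee_pos: [0.5121, -0.0526, 0.0509]
ee_rot: [-0.198, 3.135, -0.0]
wrist_force: [-0.0, 0.2, 0.7]
opening: 0.0216
gripper_force: 60.9
```

Call:
jog_arm(
  deltas=[
    [[0, 0, 0], [-0.01, 0.068, 0.006], 0],
    [[0, 0, 0], [-0.019, 0.136, 0.006], 0],
  ],
)

```text
clock: 18.75
ee_pos: [0.5113, -0.047, 0.0512]
ee_rot: [-0.198, 3.135, -0.0]
wrist_force: [-0.2, -0.6, 2.1]
opening: 0.0219
gripper_force: 61.0
```

Call:
jog_arm(
  deltas=[
    [[0, 0, 0], [-0.01, 0.068, 0], 0],
    [[0, 0, 0], [-0.019, 0.136, 0], 0],
  ],
)

```text
clock: 19.0
ee_pos: [0.5106, -0.0415, 0.0512]
ee_rot: [-0.198, 3.135, -0.0]
wrist_force: [-0.5, -1.6, 3.3]
opening: 0.0222
gripper_force: 61.2
```

Call:
jog_arm(
  deltas=[
    [[0, 0, 0], [-0.01, 0.068, 0], 0],
    [[0, 0, 0], [-0.019, 0.136, 0], 0],
  ],
)

```text
clock: 19.25
ee_pos: [0.5098, -0.0361, 0.0512]
ee_rot: [-0.198, 3.135, -0.0]
wrist_force: [0.5, -1.1, 4.4]
opening: 0.0221
gripper_force: 61.4
```

Call:
jog_arm(
  deltas=[
    [[0, 0, 0], [-0.01, 0.068, 0], 0],
    [[0, 0, 0], [-0.019, 0.136, 0], 0],
  ],
)

```text
clock: 19.5
ee_pos: [0.5091, -0.0306, 0.0512]
ee_rot: [-0.198, 3.135, -0.0]
wrist_force: [0.5, -1.4, 5.7]
opening: 0.0218
gripper_force: 61.5
```

Call:
jog_arm(
  deltas=[
    [[0, 0, 0], [-0.01, 0.068, 0], 0],
    [[0, 0, 0], [-0.019, 0.136, 0], 0],
  ],
)

```text
clock: 19.75
ee_pos: [0.5083, -0.0251, 0.0512]
ee_rot: [-0.198, 3.135, -0.0]
wrist_force: [-0.1, -0.0, 6.5]
opening: 0.0222
gripper_force: 61.5
```

Call:
jog_arm(
  deltas=[
    [[0, 0, 0], [-0.01, 0.068, 0], 0],
    [[0, 0, 0], [-0.019, 0.136, 0], 0],
  ],
)

```text
clock: 20.0
ee_pos: [0.5075, -0.0197, 0.0512]
ee_rot: [-0.198, 3.135, 0.0]
wrist_force: [0.5, 0.1, 5.0]
opening: 0.0217
gripper_force: 61.5
```

Call:
jog_arm(
  deltas=[
    [[0, 0, 0], [-0.01, 0.068, 0], 0],
    [[0, 0, 0], [-0.019, 0.136, 0], 0],
  ],
)

```text
clock: 20.25
ee_pos: [0.5067, -0.0142, 0.0511]
ee_rot: [-0.198, 3.135, 0.0]
wrist_force: [0.6, 1.1, 4.2]
opening: 0.0222
gripper_force: 61.4
```

Call:
jog_arm(
  deltas=[
    [[0, 0, 0], [-0.01, 0.068, 0], 0],
    [[0, 0, 0], [-0.019, 0.136, 0], 0],
  ],
)

```text
clock: 20.5
ee_pos: [0.5058, -0.0088, 0.051]
ee_rot: [-0.198, 3.135, 0.0]
wrist_force: [1.4, 0.2, 2.8]
opening: 0.0219
gripper_force: 61.2
```

Call:
jog_arm(
  deltas=[
    [[0, 0, 0], [-0.01, 0.068, 0], 0],
    [[0, 0, 0], [-0.019, 0.136, 0], 0],
  ],
)

```text
clock: 20.75
ee_pos: [0.5051, -0.0035, 0.051]
ee_rot: [-0.198, 3.135, -0.0]
wrist_force: [2.0, -1.2, 3.2]
opening: 0.0222
gripper_force: 61.2
```

Call:
jog_arm(
  deltas=[
    [[0, 0, 0], [-0.01, 0.068, 0], 0],
    [[0, 0, 0], [-0.019, 0.136, 0], 0],
  ],
)

```text
clock: 21.0
ee_pos: [0.5044, 0.0019, 0.0511]
ee_rot: [-0.198, 3.135, -0.0]
wrist_force: [1.2, -1.7, 4.8]
opening: 0.0216
gripper_force: 61.4
```

Call:
jog_arm(
  deltas=[
    [[0, 0, 0], [-0.01, 0.068, 0], 0],
    [[0, 0, 0], [-0.019, 0.136, 0], 0],
    [[0, 0, 0], [-0.019, 0.136, 0], 0],
  ],
)

```text
clock: 21.38
ee_pos: [0.5036, 0.0076, 0.0512]
ee_rot: [-0.198, 3.135, 0.0]
wrist_force: [1.9, 0.4, 6.7]
opening: 0.0219
gripper_force: 61.6
```

The third rod rocks: the force went about 3 → 9 → 5.5 → 9 N. Now I'll put the pad back on the bench.

Call:
jog_arm(
  deltas=[
    [[0, 0, 0], [0, 0, 0.7], 0],
    [[0, 0, 0], [0, 0, 1.5], 0],
    [[0, 0, 0], [-1.73, 8.4, 1.5], 0],
    [[0, 0, 0], [-1.73, 8.4, 1.5], 0],
    [[0, 0, 0], [-1.73, 8.4, 1.5], 0],
    [[0, 0, 0], [-1.73, 8.4, 1.5], 0],
    [[0, 0, 0], [-1.73, 8.4, 1.5], 0],
    [[0, 0, 0], [-1.73, 8.4, 1.5], 0],
    [[0, 0, 0], [-1.73, 8.4, 1.5], 0],
    [[0, 0, 0], [-1.73, 8.4, 0.5], 0],
    [[0, 0, 0], [-1.73, 8.4, -0.7], 0],
    [[0, 0, 0], [-1.73, 8.4, -0.7], 0],
  ],
)

```text
clock: 22.88
ee_pos: [0.4322, 0.341, 0.0202]
ee_rot: [0.196, -3.129, 0.006]
wrist_force: [-1.6, 0.5, -2.5]
opening: 0.0218
gripper_force: 60.6
```

Call:
jog_arm(
  deltas=[
    [[0, 0, 0], [0, 0, -0.1], 0],
    [[0, 0, 0], [0, 0, -0.1], 0],
  ],
)

```text
clock: 23.12
ee_pos: [0.435, 0.3434, 0.0204]
ee_rot: [-0.198, 3.134, 0.001]
wrist_force: [-0.1, 1.7, -3.1]
opening: 0.0223
gripper_force: 60.6
```

Call:
jog_arm(
  deltas=[
    [[0, 0, 0], [0, 0, -0.125], 0],
    [[0, 0, 0], [0, 0, -0.125], 0],
  ],
)

```text
clock: 23.38
ee_pos: [0.4353, 0.3441, 0.0158]
ee_rot: [-0.198, 3.133, 0.002]
wrist_force: [-3.1, 0.6, 11.6]
opening: 0.0222
gripper_force: 62.3
```

Call:
jog_arm(
  deltas=[
    [[0, 0, 0], [0, 0, -0.03], 0],
    [[0, 0, 0], [0, 0, -0.03], 0],
  ],
)

```text
clock: 23.62
ee_pos: [0.4353, 0.3445, 0.0155]
ee_rot: [-0.199, 3.133, 0.003]
wrist_force: [-7.1, 0.4, 24.2]
opening: 0.0216
gripper_force: 63.7
```

Call:
jog_arm(
  deltas=[
    [[0, 0, 0], [0, 0, -0.02], 0],
    [[0, 0, 0], [0, 0, -0.02], 0],
  ],
)

```text
clock: 23.88
ee_pos: [0.4353, 0.3447, 0.0154]
ee_rot: [-0.199, 3.132, 0.003]
wrist_force: [-10.4, -0.1, 31.5]
opening: 0.022
gripper_force: 64.7
```

Call:
jog_arm(
  deltas=[
    [[0, 0, 0], [0, 0, 0.06], 0],
    [[0, 0, 0], [0, 0, 0.06], 1],
    [[0, 0, 0], [0, 0, 0.06], 1],
    [[0, 0, 0], [0, 0, 0.06], 1],
    [[0, 0, 0], [0, 0, 0.06], 1],
    [[0, 0, 0], [0, 0, 0.06], 1],
    [[0, 0, 0], [0, 0, 1.5], 1],
    [[0, 0, 0], [0, 0, 3], 1],
    [[0, 0, 0], [0, 0, 3], 1],
  ],
)

```text
clock: 25.0
ee_pos: [0.4364, 0.3446, 0.1365]
ee_rot: [-0.198, 3.128, 0.006]
wrist_force: [1.0, -0.6, -0.3]
opening: 0.0854
gripper_force: 0.0
```

```bash
python3 - <<'E'
from h import *
a=optics.capture("top")[174:256,252:418,::-1]; b=optics.capture("scene")[120:290,220:470,::-1]
a=cv2.resize(a,None,fx=4,fy=4,interpolation=2)
b=cv2.resize(b,(664,int(170*664/250)),interpolation=2)[:250]
cv2.imwrite("pics/c3.png",np.vstack([a,b]))
E
python3 st.py
```

```text
25.1 [0.4344 0.3433 0.1322] ylin 97.23 z [ 6.e-04  4.e-04 -1.e+00] [ 0.49  0.42 -0.49] [-0.046 -0.042  0.022] 0.08547945072996334 0.0
```

View pics/c3.png

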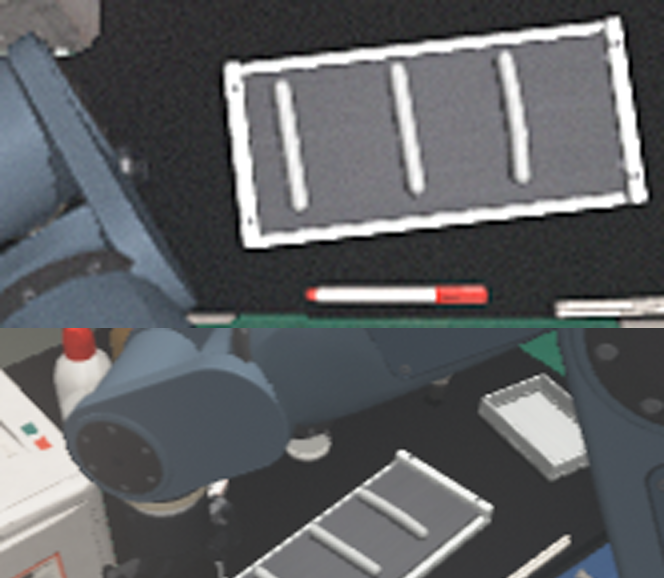

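In the top crop the three rods lie at (283,80)-(301,210), (398,63)-(418,194) and (505,52)-(523,184). The rightmost is visibly bowed slightly. The arm hides the pad for now.

Run:
```python
from h import *
for l in [[(283,80),(301,210)],[(398,63),(418,194)],[(505,52),(523,184)]]:
    p=np.array([ray("top",252+(u+.5)/4-.5,174+(v+.5)/4-.5,.031)[:2] for u,v in l]);d=p[0]-p[1];print(p.mean(0),np.linalg.norm(d),np.degrees(np.arctan2(d[1],d[0])))
```

```text
[0.48142171 0.17060333] 0.10772993650835158 8.427051577791497
[0.49602525 0.07571888] 0.10885240114391281 8.632309238491796
[ 0.50561511 -0.01108109] 0.1094605369513266 7.181635679293237
```

Call:
jog_arm(
  deltas=[
    [[0, 0, 0], [1.78, -8.86, 0], 0.6],
    [[0, 0, 0], [1.78, -8.86, 0], 0.6],
    [[0, 0, 0], [1.78, -8.86, 0], 0.6],
    [[0, 0, 0], [1.78, -8.86, 0], 0.6],
    [[0, 0, 0], [1.78, -8.86, 0], 0.6],
    [[0, 0, 0], [1.78, -8.86, 0], 0.6],
    [[0, 0, 0], [1.78, -8.86, -0.9], 0.6],
    [[0, 0, 0], [1.78, -8.86, -1.8], 0.6],
    [[0, 0, 0], [1.78, -8.86, -1.8], 0.6],
    [[0, 0, 0], [1.78, -8.86, -1.8], 0.6],
  ],
  newtons=30,
)

```text
clock: 26.35
ee_pos: [0.5058, -0.011, 0.0605]
ee_rot: [0.199, -3.135, 0.0]
wrist_force: [0.2, -0.7, 0.4]
opening: 0.0509
gripper_force: 0.0
```

```bash
python3 st.py
```

```text
26.35 [ 0.5058 -0.011   0.0605] ylin 97.25 z [-1.e-04 -0.e+00 -1.e+00] [ 0.2  -0.67  0.42] [-0.018  0.039  0.044] 0.05088737912946848 0.0
```

Call:
jog_arm(
  deltas=[
    [[0, 0, 0], [0, 0, -0.5], 0.6],
    [[0, 0, 0], [0, 0, -0.86], 0.6],
    [[0, 0, 0], [0, 0, -0.86], 0.6],
    [[0, 0, 0], [0, 0, -0.86], 0],
    [[0, 0, 0], [0, 0, -0.86], 0],
    [[0, 0, 0], [0, 0, -0.86], 0],
    [[0, 0, 0], [0, 0, -0.86], 0],
    [[0, 0, 0], [0, 0, -0.86], 0],
    [[0, 0, 0], [0, 0, -0.86], 0],
  ],
  newtons=30,
)

```text
clock: 27.48
ee_pos: [0.5056, -0.0111, 0.0256]
ee_rot: [0.198, -3.135, -0.0]
wrist_force: [-0.4, 0.3, 0.5]
opening: -0.0001
gripper_force: 0.0
```

The grasp missed. Rising a little to look.

Call:
jog_arm(
  deltas=[
    [[0, 0, 0], [0, 0, 0], 0.6],
    [[0, 0, 0], [0, 0, 0], 0.6],
    [[0, 0, 0], [0, 0, 0], 0.6],
    [[0, 0, 0], [0, 0, 0.5], 0.6],
    [[0, 0, 0], [-0.2, 1, 3], 0.6],
    [[0, 0, 0], [-1.7, 6, 3], 0.6],
    [[0, 0, 0], [-1.7, 6, 3], 0.6],
    [[0, 0, 0], [-1.7, 6, 3], 0.6],
    [[0, 0, 0], [-1.7, 6, 3], 0.6],
    [[0, 0, 0], [-1.7, 6, 3], 0.6],
  ],
)

```text
clock: 28.72
ee_pos: [0.437, 0.231, 0.1462]
ee_rot: [-0.204, 3.134, 0.001]
wrist_force: [-0.5, -0.4, -1.4]
opening: 0.0512
gripper_force: 0.0
```

```bash
python3 - <<'E'
from h import *
snap("top","c4.png",(252,174,418,256),4.8)
E
python3 st.py
```

```text
28.775 [0.4373 0.2296 0.1457] ylin 97.37 z [ 4.e-04 -0.e+00 -1.e+00] [ 0.56 -0.82 -0.1 ] [-0.031  0.014  0.032] 0.05119032028311902 0.0
```

View pics/c4.png

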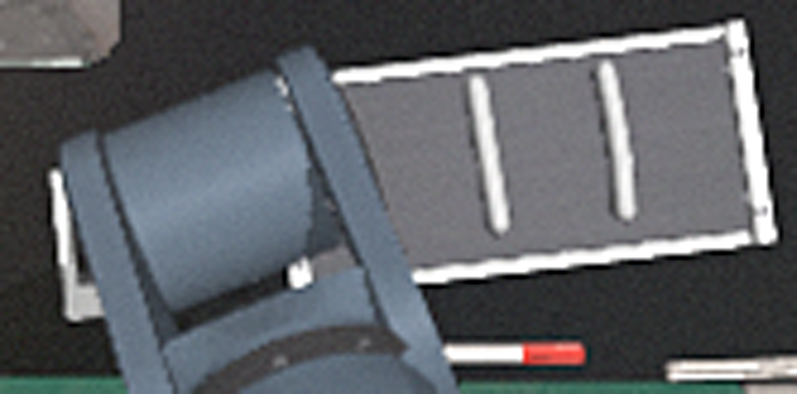

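Rod 3 now lies at (605,62)-(626,219), almost unmoved: the fingers slid shut over it. I'll retry deeper, since the plate is sprung.

Run:
```python
from h import *
for l in [[(478,76),(500,233)],[(605,62),(626,219)]]:
    p=np.array([ray("top",252+(u+.5)/4.8-.5,174+(v+.5)/4.8-.5,.030)[:2] for u,v in l]);d=p[0]-p[1];print(p.mean(0),np.linalg.norm(d),np.degrees(np.arctan2(d[1],d[0])))
```

```text
[0.49598181 0.07611101] 0.1086214637147258 7.932978398282394
[ 0.50653177 -0.01028769] 0.10857126609813707 7.0404021281151685
```

Call:
jog_arm(
  deltas=[
    [[0, 0, 0], [1.7, -6, 0], 0.6],
    [[0, 0, 0], [1.7, -6, 0], 0.6],
    [[0, 0, 0], [1.7, -6, 0], 0.6],
    [[0, 0, 0], [1.7, -6, 0], 0.6],
    [[0, 0, 0], [1.7, -6, 0], 0.6],
    [[0, 0, 0], [1.7, -6, -1], 0.6],
    [[0, 0, 0], [1.7, -6, -2.1], 0.6],
    [[0, 0, 0], [1.7, -6, -2.1], 0.6],
    [[0, 0, 0], [1.7, -6, -2.1], 0.6],
  ],
)

```text
clock: 29.9
ee_pos: [0.5061, -0.0113, 0.0629]
ee_rot: [-0.198, 3.134, -0.0]
wrist_force: [1.0, -0.3, -0.5]
opening: 0.0511
gripper_force: 0.0
```

Call:
jog_arm(
  deltas=[
    [[0, 0, 0], [0, 0.02, -0.6], 0.6],
    [[0, 0, 0], [0, 0.02, -1.06], 0.6],
    [[0, 0, 0], [0, 0.02, -1.06], 0.6],
  ],
)

```text
clock: 30.28
ee_pos: [0.5059, -0.0103, 0.02]
ee_rot: [-0.198, 3.135, -0.0]
wrist_force: [-0.1, -0.1, 0.6]
opening: 0.0512
gripper_force: 0.0
```

Call:
jog_arm(
  deltas=[
    [[0, 0, 0], [0, 0, 0], 0],
    [[0, 0, 0], [0, 0, 0], 0],
    [[0, 0, 0], [0, 0, 0], 0],
    [[0, 0, 0], [0, 0, 0], 0],
    [[0, 0, 0], [0, 0, 0], 0],
    [[0, 0, 0], [0, 0, 0], 0],
  ],
  newtons=30,
)

```text
clock: 31.02
ee_pos: [0.5056, -0.0103, 0.0192]
ee_rot: [0.198, -3.135, -0.0]
wrist_force: [0.2, 0.2, 0.4]
opening: -0.0002
gripper_force: 0.0
```

```bash
python3 - <<'E'
from h import *
a=optics.capture("top")[174:256,252:418,::-1]; b=optics.capture("scene")[140:220,280:420,::-1]
a=cv2.resize(a,(700,346),interpolation=2)[:,250:]
b=cv2.resize(b,(450,257),interpolation=2)
cv2.imwrite("pics/c5.png",np.vstack([a,b]))
E
python3 st.py
```

```text
31.125 [ 0.5056 -0.0103  0.0192] ylin 97.24 z [-1.e-04 -0.e+00 -1.e+00] [-0.12  0.24  0.25] [-0.008  0.023 -0.018] -0.00044961880424088845 0.0
```

View pics/c5.png

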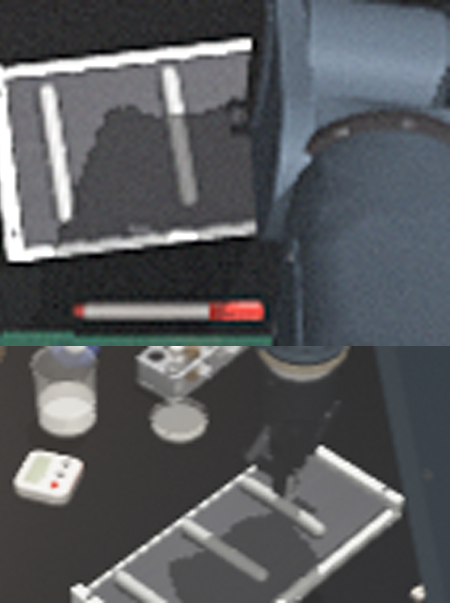

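The fingertips appear at about (285,495), at rod 3's mid-length. I'll project the TCP to see whether they are above or beside the rod.

Run:
```python
from h import *
c=optics.get_calibration("scene");K,R,t=map(np.array,(c["K"],c["R"],c["t"]))
def pr(X):
    q=K@(R@np.array(X)+t);q=q[:2]/q[2]; return ((q-[280,140])*3.214+[0,346]).round(0)
for z in(.019,.03,.038,.05,.07): print("tcp",z,pr([.5056,-.0103,z]))
d=np.array([np.cos(.123),np.sin(.123),0])
for s in(-.055,0,.055): print("rod",pr(np.array([.5065,-.0103,.037])+s*d),pr(np.array([.5065,-.0103,.024])+s*d))
```

```text
tcp 0.019 [279. 513.]
tcp 0.03 [280. 505.]
tcp 0.038 [281. 500.]
tcp 0.05 [282. 492.]
tcp 0.07 [283. 477.]
rod [322. 528.] [320. 537.]
rod [280. 500.] [279. 509.]
rod [241. 474.] [240. 482.]
```

Run:
```python
from h import *
snap("scene","c6.png",(335,150,395,195),12)
```

```text
(no output)
```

View pics/c6.png

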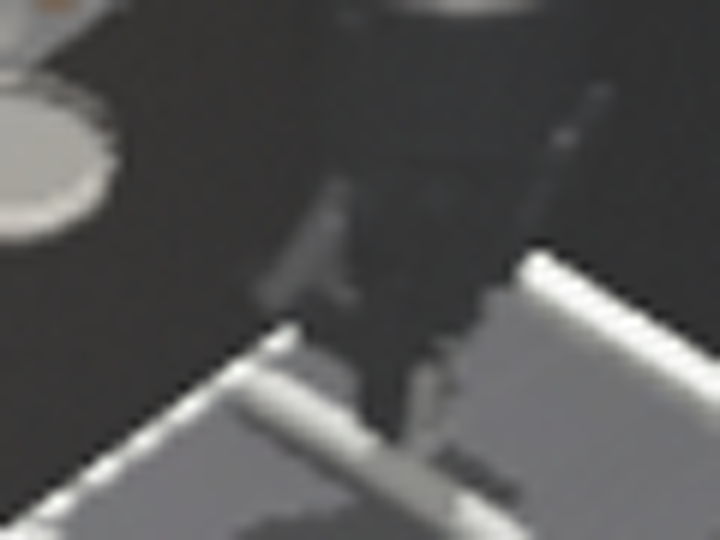

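Call:
jog_arm(
  deltas=[
    [[0, 0, 0], [0, 0, 0.5], 0.4],
    [[0, 0, 0], [0, 0, 0.5], 0.4],
    [[0, 0, 0], [0, 0, 0.5], 0.4],
    [[0, 0, 0], [0, 0, 0], 0.4],
    [[0, 0, 0], [0, 0, 0], 0.4],
  ],
)

```text
clock: 31.8
ee_pos: [0.5044, -0.0102, 0.0178]
ee_rot: [0.198, -3.132, -0.001]
wrist_force: [0.3, -0.0, -1.0]
opening: 0.0343
gripper_force: 0.0
```

Call:
jog_arm(
  deltas=[
    [[0, 0, 0], [0, 0, -0.1], 0.4],
    [[0, 0, 0], [0, 0, -0.1], 0.4],
  ],
)

```text
clock: 32.05
ee_pos: [0.5056, -0.0103, 0.0153]
ee_rot: [-0.198, 3.135, -0.0]
wrist_force: [0.7, -0.1, 0.2]
opening: 0.0339
gripper_force: 0.0
```

Call:
jog_arm(
  deltas=[
    [[0, 0, 0], [0, 0, -0.1], 0.4],
    [[0, 0, 0], [0, 0, -0.1], 0.4],
  ],
)

```text
clock: 32.3
ee_pos: [0.5055, -0.0103, 0.0111]
ee_rot: [0.198, -3.135, -0.0]
wrist_force: [0.5, 0.2, -0.1]
opening: 0.0342
gripper_force: 0.0
```

Call:
jog_arm(
  deltas=[
    [[0, 0, 0], [0, 0, 0], 0],
    [[0, 0, 0], [0, 0, 0], 0],
    [[0, 0, 0], [0, 0, 0], 0],
    [[0, 0, 0], [0, 0, 0], 0],
    [[0, 0, 0], [0, 0, 0], 0],
  ],
  newtons=30,
)

```text
clock: 32.92
ee_pos: [0.5056, -0.0103, 0.0113]
ee_rot: [-0.198, 3.135, -0.0]
wrist_force: [-0.2, -0.0, -0.4]
opening: 0.0001
gripper_force: 0.0
```

No contact even here, and the picture put the tips near z = 44 mm at TCP 19 mm. So the real tips sit well above the reported TCP. I'll feel for the plate with the fingers open.

Call:
jog_arm(
  deltas=[
    [[0, 0, 0], [0, 0, 0], 0.4],
    [[0, 0, 0], [0, 0, 0], 0.4],
    [[0, 0, 0], [0, 0, 0], 0.4],
    [[0, 0, 0], [0, 0, -0.1], 0.4],
    [[0, 0, 0], [0, 0, -0.1], 0.4],
  ],
)

```text
clock: 33.55
ee_pos: [0.5054, -0.0103, 0.0069]
ee_rot: [0.198, -3.135, -0.0]
wrist_force: [0.6, 0.1, 0.0]
opening: 0.0348
gripper_force: 0.0
```

Call:
jog_arm(
  deltas=[
    [[0, 0, 0], [0, 0, -0.08], 0.4],
    [[0, 0, 0], [0, 0, -0.08], 0.4],
  ],
)

```text
clock: 33.8
ee_pos: [0.5054, -0.0103, 0.0038]
ee_rot: [0.198, -3.135, -0.0]
wrist_force: [-0.0, 0.2, 0.3]
opening: 0.0342
gripper_force: 0.0
```

Call:
jog_arm(
  deltas=[
    [[0, 0, 0], [0, 0, -0.08], 0.4],
    [[0, 0, 0], [0, 0, -0.08], 0.4],
  ],
)

```text
clock: 34.05
ee_pos: [0.5054, -0.0103, 0.0006]
ee_rot: [0.198, -3.135, -0.0]
wrist_force: [-0.6, 0.4, -0.7]
opening: 0.0343
gripper_force: 0.0
```

Call:
jog_arm(
  deltas=[
    [[0, 0, 0], [0, 0, 0], 0],
    [[0, 0, 0], [0, 0, 0], 0],
    [[0, 0, 0], [0, 0, 0], 0],
    [[0, 0, 0], [0, 0, 0], 0],
    [[0, 0, 0], [0, 0, 0], 0],
  ],
  newtons=30,
)

```text
clock: 34.67
ee_pos: [0.5056, -0.0103, 0.0009]
ee_rot: [-0.198, 3.135, -0.0]
wrist_force: [-0.8, -1.0, 0.2]
opening: 0.012
gripper_force: 29.5
```

```bash
python3 st.py
python3 - <<'E'
from h import *
snap("scene","c7.png",(320,120,420,195),8)
E
```

```text
34.675 [ 0.5056 -0.0103  0.0009] ylin 97.24 z [ 1.e-04 -0.e+00 -1.e+00] [-0.77 -1.04  0.16] [-0.008  0.011 -0.033] 0.012016970434524264 29.46562796831131
```

View pics/c7.png

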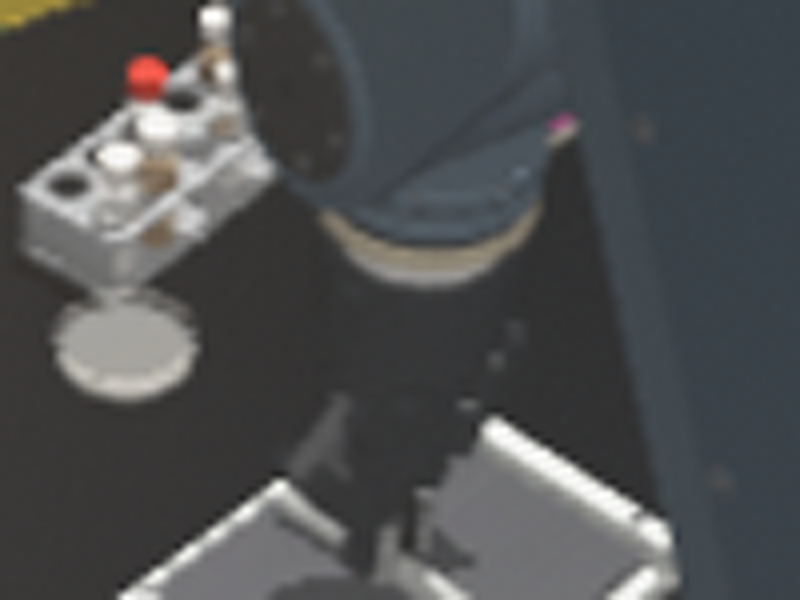

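The rod is now gripped (opening 12 mm, 29.5 N), with dark finger tips straddling it at (375,560). Lifting.

Call:
jog_arm(
  deltas=[
    [[0, 0, 0], [0, 0, 0.2], 0],
    [[0, 0, 0], [0, 0, 0.8], 0],
    [[0, 0, 0], [0, 0, 1.6], 0],
    [[0, 0, 0], [0, 0, 1.6], 0],
  ],
  newtons=40,
)

```text
clock: 35.22
ee_pos: [0.5069, -0.0104, 0.0669]
ee_rot: [-0.198, 3.131, -0.001]
wrist_force: [0.5, 0.5, -1.7]
opening: 0.0118
gripper_force: 41.2
```

```bash
python3 st.py
```

```text
35.225 [ 0.5069 -0.0104  0.0669] ylin 97.24 z [ 4.e-03 -4.e-04 -1.e+00] [ 0.55  0.46 -1.72] [-0.027  0.026  0.012] 0.011773663597278192 41.216028928756714
```

Call:
jog_arm(
  deltas=[
    [[0, 0, -1.93], [0.23, -7.25, 0.3], 0],
    [[0, 0, -1.93], [0.23, -7.25, 0.3], 0],
    [[0, 0, -1.93], [0.23, -7.25, 0.3], 0],
    [[0, 0, -1.93], [0.23, -7.25, 0.3], 0],
    [[0, 0, -1.93], [0.23, -7.25, 0.3], 0],
    [[0, 0, -1.93], [0.23, -7.25, 0.3], 0],
    [[0, 0, -1.93], [0.23, -7.25, 0.3], 0],
    [[0, 0, -1.93], [0.23, -7.25, 0.3], 0],
  ],
)

```text
clock: 36.22
ee_pos: [0.5147, -0.2991, 0.0764]
ee_rot: [-0.223, -3.133, -0.001]
wrist_force: [-0.2, 0.1, -1.9]
opening: 0.0118
gripper_force: 41.3
```

```bash
python3 st.py
```

```text
36.225 [ 0.5147 -0.2991  0.0764] ylin 81.86 z [-8.e-04  7.e-04 -1.e+00] [-0.22  0.13 -1.95] [ 0.042  0.03  -0.01 ] 0.011794214570941805 41.278515458106995
```

Call:
jog_arm(
  deltas=[
    [[0, 0, 0], [0, 0, -0.8], 0],
    [[0, 0, 0], [0, 0, -1.5], 0],
    [[0, 0, 0], [0, 0, -2], 0],
    [[0, 0, 0], [0, 0, -2.2], 0],
    [[0, 0, 0], [0, 0, -2.2], 0],
  ],
)

```text
clock: 36.85
ee_pos: [0.5149, -0.3002, -0.0111]
ee_rot: [-0.224, -3.133, -0.0]
wrist_force: [-0.6, -0.9, -0.8]
opening: 0.0116
gripper_force: 41.3
```

Call:
jog_arm(
  deltas=[
    [[0, 0, 0], [0, 0, -0.06], 0],
    [[0, 0, 0], [0, 0, -0.06], 0],
  ],
)

```text
clock: 37.1
ee_pos: [0.515, -0.3005, -0.013]
ee_rot: [0.225, 3.133, -0.001]
wrist_force: [0.2, -0.4, -1.1]
opening: 0.0114
gripper_force: 41.3
```

Go a touch lower, then release with a small opening and retreat.

Call:
jog_arm(
  deltas=[
    [[0, 0, 0], [0, 0, -0.06], 0],
    [[0, 0, 0], [0, 0, -0.06], 0],
  ],
)

```text
clock: 37.35
ee_pos: [0.5147, -0.3003, -0.016]
ee_rot: [-0.225, -3.133, -0.0]
wrist_force: [-0.5, 1.1, -1.7]
opening: 0.0115
gripper_force: 41.3
```

Call:
jog_arm(
  deltas=[
    [[0, 0, 0], [0, 0, 0], 0.35],
    [[0, 0, 0], [0, 0, 0], 0.35],
    [[0, 0, 0], [0, 0, 0], 0.35],
    [[0, 0, 0], [0, 0, 0], 0.35],
    [[0, 0, 0], [0, 0, 1], 0.35],
    [[0, 0, 0], [0, 0, 2.5], 0.35],
    [[0, 0, 0], [0, 0, 4], 0.35],
    [[0, 0, 0], [0, 0, 5], 0.35],
    [[0, 0, 0], [-2.5, -4, 5], 0.35],
    [[0, 0, 0], [-2.5, -4, 5], 0.35],
    [[0, 0, 0], [-2.5, -4, 5], 0.35],
    [[0, 0, 0], [-2.5, -4, 5], 0.35],
  ],
)

```text
clock: 38.85
ee_pos: [0.4124, -0.4633, 0.1838]
ee_rot: [-0.232, -3.133, 0.001]
wrist_force: [1.2, 0.8, 0.1]
opening: 0.0301
gripper_force: 0.0
```

Run:
```python
from h import *
im=optics.capture("top"); c=optics.get_calibration("top");K,R,t=map(np.array,(c["K"],c["R"],c["t"]))
st=get_state();print(st["clock"],st["ee_pos"],st["opening"])
def pr(X):
    q=K@(R@np.array(X)+t);return q[:2]/q[2]
# rectified strips, 2 mm per char: grey across each region's y through its middle
g=cv2.cvtColor(im,6)
def strip(c,yaw,L,z,off=0):
    a=np.radians(yaw);ex=np.array([np.cos(a),np.sin(a)]);ey=np.array([-ex[1],ex[0]])
    pts=np.array([pr([*(np.array(c)+ex*off+ey*s),z]) for s in np.arange(-L,L+1e-9,.004)],np.float32)
    return cv2.remap(g,pts[None,:,0],pts[None,:,1],1)[0]
print("stand",strip((.4936,.0542),7.3,.148,.03)); 
for o in(-.07,-.03,0,.03,.07): print("tray",strip((.5148,-.3005),-8.2,.052,.012,o))
for o in(0,.04): print("pad",strip((.4345,.3445),7.3,.04,.012,o))
```

```text
38.9 [ 0.41352064 -0.46163099  0.18380771] 0.03011289386537414
stand [103 119 119 120 119 118 119 119 119 119 119 121 120 121 119 121 119 120
 122 121 122 122 121 120 121 122 124 121 121 122 122 123 121 124 123 124
 122 123 121 124 119 183 247 224 137 102 121 127 122 122 124 124 124 123
 121 124 122 120 122 120 122 121 119 118 105 175 247 229 154 106 114 117
 115 117 114]
tray [ 71 116 161 236 235 237 237 231 233 234 239 239 237 239 240 240 239 237
 237 239 238 240 235 237 233 179 101]
tray [ 99 136 147 238 237 232 237 237 237 236 240 233 229 230 171 113 207 246
 241 240 237 237 239 241 246 159  80]
tray [ 95 132 162 239 237 234 238 238 238 237 241 224 228 219 146 115 240 244
 239 238 237 236 237 240 246 154  77]
tray [ 89 129 173 240 235 235 238 238 239 236 239 237 233 228 166 104 185 241
 239 239 236 237 237 239 243 150  74]
tray [103 140 145 185 173 210 224 208 196 178 215 227 213 201 184 222 233 224
 208 193 225 239 223 212 222 182  78]
pad [ 52  46  50 192 255 250 139  65  49  60  63  57  58  51  84 172 242 128
  36  48  49]
pad [ 49  43  28 226 255 254 254 254 255 232 193 237 254 254 253 255 240 124
  38  50  44]
```

The strips show two rods on the plate, the bowed one mid-tray, and the pad with its full sole width on the bench. Handing in.

```bash
python3 -c "
from station import env
print(env.finish_job())"
```

```text
the job is handed in; nothing more can be done
None
```

I rolled all three rods about 30 mm. The third (rightmost) one rocked, with the force swinging between about 3 and 9 N, and it is now in the reject tray. The two even rods are on the plate, the pad is flat on the bench, and the job was handed in at about 39 s; no verdict was returned.

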